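# Seat the feeder shaft against the end stop of its V-groove cradle

### The job

Take the steel feeder shaft off its stand, lay it in the open part of the V-groove of the cradle with the round end towards the end stop, then slide it along the groove, under the bridge, until the round end meets the spring tip of the end stop and presses that tip fully in. Give it a short, light but definite push there (roughly the weight of half a kilo to one kilo on the stop; the stop is delicate, so never ram it), then let go and leave the shaft lying in the groove, still touching the tip. Leave the stamp, the bottle and the carton alone.

Things in the scene. Friction and masses are not known exactly. Their poses are not given: they have to be found in the camera images.
- shaft: The loose feeder shaft: plain steel rod, 18 mm diameter, 180 mm long, 0.2 to 0.33 kg. Origin on its axis at mid-length; its x axis points along the rod to the round end (domed, at x = +90 mm). The other end (x = -90 mm) is flat, dark for 20 mm, and may be pushed from behind. In the groove it drags with 0.5 to 1.5 N, differing each time, and far more if the push also bears down on it.
- shaft_nose (a point): The very tip of the shaft's round end, on the axis.
- stand: Fixed grey plastic stand the shaft waits on: base 150 x 60 x 8 mm, two V-notched posts at x = -62 and +62 mm, 12 mm thick, 31 mm wide, tops 39 mm above the table. Origin: centre of its underside; x along the waiting shaft, whose axis lies 43 mm above the table. The 112 mm between the posts are free for the fingers.
- cradle: Fixed cradle with the V-groove, base 330 x 70 x 14 mm, fixed to the table. Origin: centre of its underside, on the table; x along the groove from the entry end (-165 mm) to the stop end (+165 mm), z up. Groove on the line y = 0, from x = -165 to +60 mm.
- groove (a point): Point on the bottom line of the 90 degree V-groove, at cradle x = -78 mm, 22 mm above the table. The groove's lips are at y = +-7.5 mm, 29.5 mm above the table; flat shoulders at that height reach to y = +-22 mm. A shaft lying in it has its axis 34.7 mm above the table, 5 mm above the shoulders. A shaft centred here has its round end at cradle x = +12 mm.
- bridge (a point): Centre of the top of the bridge over the groove, 56 mm above the table. The bridge reaches from cradle x = +35 to +55 mm, is 56 mm wide, its underside 50 mm above the table, 40 mm clear between its posts. The shaft cannot be lowered in beneath it: lay it with the round end short of x = +30 mm, then slide it.
- stop: End stop: upright steel bracket 20 x 50 x 50 mm, through it a barrel (14 mm diameter) in line with the shaft, ending in a brass spring tip 11 mm across. Origin: bottom centre of the bracket's face to the groove (cradle x = +125 mm); x as the cradle's. The barrel is set anew each time and not measured: the free tip stands 58 to 22 mm before that face (cradle x = +67 to +103 mm): feel for it.
- stop_mark (a point): Point on the bracket's face, on the axis line of the seated shaft (34.7 mm above the table). The stop's tip first gives 3 mm under a very soft spring (0.15 to 0.3 N, less than the shaft's drag), then is solid. At least 4 N on the stop for 0.3 s, on top of the drag, shows it is home; over 13 N damages it. Let go, the shaft stays there by friction.
- stamp: Bystander: hand stamp standing upright, wooden block 60 x 30 x 18 mm with a black knob handle, 76 mm tall in all; origin at the centre of its foot. Not to be disturbed.
- glue: Bystander: white plastic bottle, 40 mm in diameter, 100 mm tall; origin at the centre of its foot. Not to be disturbed.
- carton: Bystander: small cardboard carton 90 x 60 x 50 mm; origin at the centre of its underside. Not to be disturbed.

How it is judged (in metres and radians):
On the way, in this order (a step that is already met when the one before it is completed fails the run):
1. the shaft lies in the groove, round end towards the stop, short of the stop (angle between the x axis of shaft and the x axis of cradle, either way round below 0.04 rad and z of shaft in the frame of cradle between 0.0315 and 0.0375 m and y of shaft in the frame of cradle between -0.003 and 0.003 m and x of shaft_nose in the frame of cradle between -0.1 and 0.05 m), for 0.2 s.
2. the shaft, lying in the groove, presses on the stop with at least 4 N for 0.3 s (angle between the x axis of shaft and the x axis of cradle, either way round below 0.04 rad and z of shaft in the frame of cradle between 0.0315 and 0.0375 m and y of shaft in the frame of cradle between -0.003 and 0.003 m and contact force between shaft and stop above 4 N), for 0.3 s.
At the end, for the whole second after the job is handed in: The shaft lies at rest in the V-groove (axis within 3 mm of its seated line and 0.04 rad of the groove), round end towards the stop and still touching the stop's spring tip (more than 0.05 N on it, that is within the tip's 3 mm of travel) (angle between the x axis of shaft and the x axis of cradle, either way round below 0.04 rad and z of shaft in the frame of cradle between 0.0315 and 0.0375 m and y of shaft in the frame of cradle between -0.003 and 0.003 m and x of shaft_nose in the frame of cradle above 0.064 m and contact force between shaft and stop above 0.05 N and linear speed of shaft below 0.01 m/s).
It fails at once if the stop is rammed: more than 13 N on it from the shaft (contact force between shaft and stop above 13 N).
It fails at once if the robot itself pushes on the stop (contact force between any of the fingers, the arm and stop above 2 N).
It fails at once if the hand stamp is moved by more than 20 mm or tipped (distance of stamp from where it was at the start of the episode above 0.02 m or angle between stamp's own z axis and vertical above 0.3 rad).
It fails at once if the glue bottle is moved by more than 20 mm or tipped (distance of glue from where it was at the start of the episode above 0.02 m or angle between glue's own z axis and vertical above 0.3 rad).
It fails at once if the small carton is moved by more than 20 mm or tipped (distance of carton from where it was at the start of the episode above 0.02 m or angle between carton's own z axis and vertical above 0.3 rad).
It also fails if it takes over 67 s, if anything falls off the work surface, if the arm or the gripper's body presses on something with over 40 N, if the wrist force passes 120 N, or if a joint passes its speed limit or range.

### The arm

A 6-joint arm with a two-finger parallel gripper is mounted at the origin on the work surface. World frame = base frame: x ahead of the robot, y to its left, z up, the work surface at z = 0. Lengths are in mm, angles in rad, forces in N, time in s.
With the tool pointing down it reaches from about 350 to 875 mm from the base axis. Payload 4.2 kg.
Tool frame: the origin (TCP) lies on the centre line of the jaws, within the pads' length; the fingertips stand 25 mm ahead of it and the grasp point (between the pads) lies 6 mm ahead of it; z points along the fingers, y is the direction in which the jaws open and shut (so a half turn about z gives the same grasp; the last joint's range is limited). The gripper opens to 85 mm and grips with 20 to 120 N. Pads are 22 mm wide; open, the fingers measure 114 mm over their backs; the gripper's body (76 mm by 85 mm) begins 54 mm behind the grasp point. The pads swing forward as they close: fully open they stand 13 mm farther back than shut.
Start: joints at [-1.026, 0.385, 0.008, 0, -1.194, -0.259], TCP at [176.219, -599.622, 256.312] pointing down, gripper open.
Joint ranges: [-3.14, 3.14], [-1.21, 2.06], [-1.07, 1.41], [-3.16, 2.05], [-2.99, -0.16], [-3.1, 3.1]. Speed limits (rad/s): [2.79, 2.79, 3.14, 3.14, 3.14, 3.14].

### API

Orientations are given as a unit quaternion [x, y, z, w].
In Python, from bench import arm gives the robot as it stands.
- The arm moves only by the tool drive_tool, never from a script. Its argument "plan" is a list of rows, each a list of 2 entries, a list of its own where there are three numbers: the shift along the tool's x, y, z in m, then the turn about the tool's z in degrees. A call has 1 to 12 rows; each row shifts and turns the commanded pose from where the row before left it, along the tool's axes as they then stand; what a row does not reach is not made up. A row lasts 1/8 s, in which the tool goes at most 62.5 mm and 10.7 degrees, less where a joint would pass 70% of its speed; a pose out of reach is approached as far as the arm can. A call with a gripper value outside its range is refused whole. "fingers" is the closure, from -1 (fully open) to 1 (shut), so that 0 is half open, set as the call begins (left out, the last holds). The fingers move at their own pace and stop on an object; the grip force is fixed at half the most. Time passes only in rows, so rows that do not move let the fingers close. It gives the time, the measured TCP pose, the force and the opening at its end, in the units of the state.
- arm.read_state(): the state, without advancing time (a new reading comes with each control period).
- arm.get_image(name): name is "side" or "top"; returns a dict with "image" (420x560x3 uint8, red, green, blue), "K" (3x3 intrinsics, pixels), "R" (3x3) and "t" (3): a world point X has camera coordinates R X + t. Camera axes: x right, y down, z forward; pixel columns grow to the right and rows downward; lengths in mm; the calibration is good to about 2 mm. A picture is of the moment at which its call begins. There is no depth.
- arm.job_done(): hands the job in, once; it reports no verdict.
The state is a dict: "clock": time; "joints": joint angles; "joint_vel": joint speeds; "joint_efforts": joint torques, N m; "position": TCP position; "ee_rot": TCP orientation; "contact_force": force on the tool from outside, world axes, zero at the start; "wrist_torque": the same for the moment, N m; "gripper_width": finger opening in mm.
Only numpy, scipy, OpenCV 4.12 (cv2) and the standard library are available. Lean on these libraries where they do the work, as an engineer would, in place of code of your own. Each camera call takes 0.05 s, during which the arm holds its last target.

## Working session

There is one attempt and no reset: what is moved stays moved. The work goes in short steps, Python scripts to look and compute and a tool call to move; the robot and the scene stay as the last step left them, time stands still between calls to the robot, and variables do not carry over. Pictures are saved under pics/ and viewed, and the job is handed in when it is done.

Besides the shell and the picture viewer there is one more tool, called after "Request:" as name(argument=value, ...) on one line, values as JSON. drive_tool: Moves the arm, as the interface text tells. Its arguments: {"type":"object","properties":{"plan":{"type":"array"},"fingers":{"type":"number"}},"required":["plan"]}

```bash
ls; mkdir -p pics; python3 - <<'E'
from bench import arm
import cv2,pickle
s=arm.read_state();print(s)
for n in("top","side"):
    d=arm.get_image(n);pickle.dump(d,open(f"pics/{n}0.pkl","wb"))
    cv2.imwrite(f"pics/{n}0.png",d["image"][:,:,::-1]);print(n,d["K"],d["R"],d["t"])
E
```

```text
pics
{'clock': 0.0, 'joints': array([-1.02642163e+00,  3.85558763e-01,  6.59424037e-03, -5.15607029e-04,
       -1.19397684e+00, -2.58610386e-01]), 'joint_vel': array([ 1.39974733e-04, -3.70649084e-04,  1.28427359e-03,  8.73414053e-04,
       -1.46584669e-03,  1.82509315e-05]), 'joint_efforts': array([-9.03842392e-04, -3.92292809e+01,  1.88390082e+01,  4.18616250e+00,
       -4.92084117e-03,  1.07629634e-05]), 'position': array([ 176.05842043, -599.12852281,  255.20535768]), 'ee_rot': array([-1.42302250e-01,  9.89822642e-01,  1.08086812e-03, -1.98571937e-04]), 'contact_force': array([-0.84120357,  0.28152525,  0.39011199]), 'wrist_torque': array([-0.0124333 , -0.03473095,  0.04666228]), 'gripper_width': 85.45652392960831}
top [[430.09614574   0.         285.45508452]
 [  0.         430.09614574 210.03055388]
 [  0.           0.           1.        ]] [[ 0.02776265 -0.99940575  0.02042976]
 [-0.98420988 -0.03090328 -0.17428682]
 [ 0.1748146  -0.01526851 -0.98448298]] [ -41.07846826  653.10385526 1004.6801208 ]
side [[509.23090743   0.         278.06827472]
 [  0.         509.23090743 211.4382338 ]
 [  0.           0.           1.        ]] [[-0.83360849 -0.55232058  0.00623433]
 [-0.4093871   0.61022551 -0.67825292]
 [ 0.3708087  -0.56794965 -0.73480209]] [ 528.27712953  318.5682246  1321.35640684]
```

View pics/top0.png

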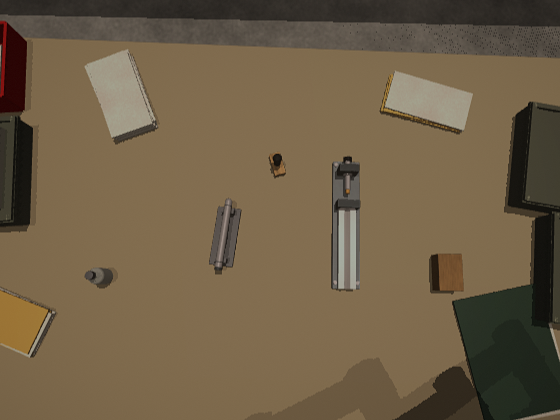

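View pics/side0.png

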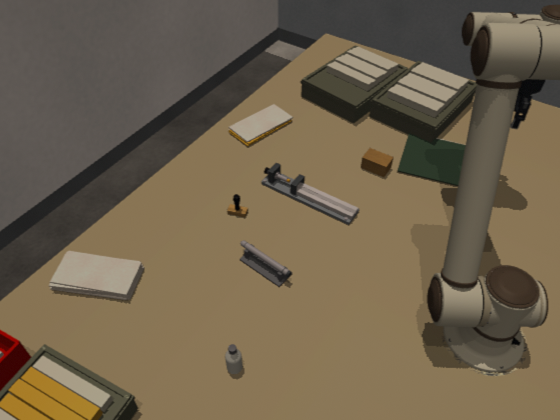

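Top view: the shaft on its stand runs from about (229,202) to (218,269). The cradle runs from (347,290) up to the stop at (347,160). I'll zoom in on both.

```bash
python3 - <<'E'
import cv2
a=cv2.imread("pics/top0.png")
x=cv2.resize(a[190:280,190:260],None,fx=6,fy=6,interpolation=cv2.INTER_CUBIC)
y=cv2.resize(a[150:300,320:375],None,fx=4,fy=4,interpolation=cv2.INTER_CUBIC)
import numpy as np
c=np.zeros((600,660,3),np.uint8);c[:540,:420]=x;c[:600,430:650]=y
c=cv2.convertScaleAbs(c,alpha=1.5)
cv2.imwrite("pics/z0.png",c)
b=cv2.imread("pics/side0.png")
x=cv2.resize(b[155:290,230:365],None,fx=4.4,fy=4.4,interpolation=cv2.INTER_CUBIC)
cv2.imwrite("pics/z1.png",cv2.convertScaleAbs(x,alpha=1.5))
E
```

```text
(no output)
```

View pics/z0.png

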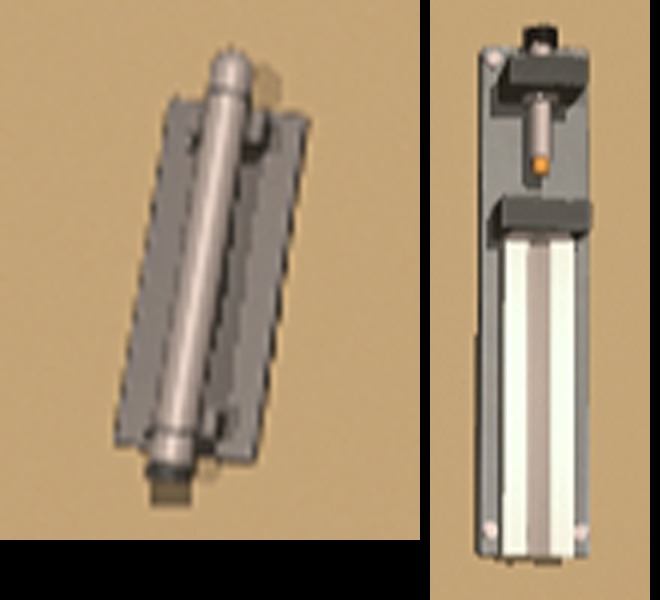

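View pics/z1.png

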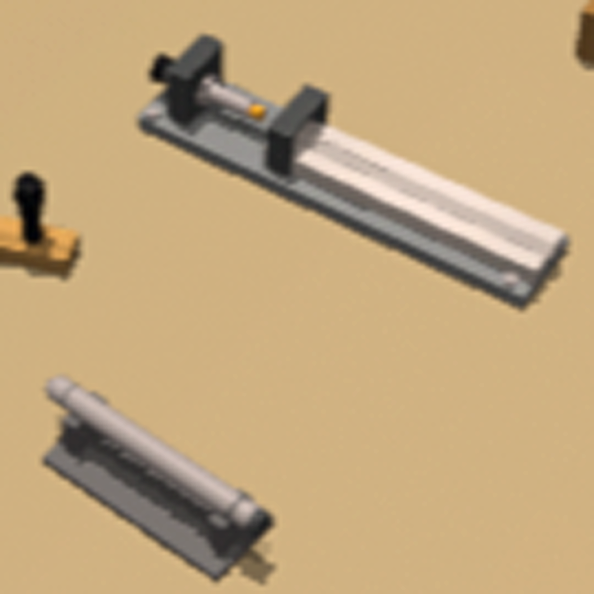

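```bash
cat > h.py <<'E'
import numpy as np,cv2,pickle
from scipy.optimize import least_squares
def proj(d,P):
    c=np.atleast_2d(P)@d["R"].T+d["t"]; p=c@d["K"].T; return p[:,:2]/p[:,2:]
def pose(q,P):
    P=np.atleast_2d(P).astype(float);c,s=np.cos(q[2]),np.sin(q[2])
    return np.c_[q[0]+c*P[:,0]-s*P[:,1],q[1]+s*P[:,0]+c*P[:,1],P[:,2]]
def ray(d,uv,z):
    v=d["R"].T@np.linalg.inv(d["K"])@np.array([*uv,1.]);o=-d["R"].T@d["t"]
    return o+v*(z-o[2])/v[2]
def zt(x,y): return ((x+.5)/6-.5+190,(y+.5)/6-.5+190)
def zc(x,y): return ((x-430+.5)/4-.5+320,(y+.5)/4-.5+150)
def zs(x,y): return ((x+.5)/4.4-.5+230,(y+.5)/4.4-.5+155)
E
cat > fit.py <<'E'
from h import *
T=pickle.load(open("pics/top0.pkl","rb"));S=pickle.load(open("pics/side0.pkl","rb"))
for d in(T,S):print("cam",-d["R"].T@d["t"])
def fit(obs,q0):
    def f(q): return np.concatenate([(proj(d,pose(q,P))[0]-uv) for d,P,uv in obs])
    r=least_squares(f,q0,loss="soft_l1");print(np.round(r.x,4));print(np.round(r.fun.reshape(-1,2),1).tolist());return r.x
C=[(T,(-165,35,14),zc(476,554)),(T,(165,35,14),zc(481,48)),(T,(-165,-35,14),zc(588,555)),
(T,(-165,22,29.5),zc(501,557)),(T,(-165,-22,29.5),zc(573,557)),
(S,(-165,-22,29.5),zs(568,238)),(S,(-165,22,29.5),zs(541,268)),(S,(-165,35,0),zs(523,309)),(S,(165,35,14),zs(140,118)),
(T,(45,28,56),zc(503,213)),(T,(45,-28,56),zc(590,218))]
q=fit([o for o in C[:9]],[500,-100,0])
Sh=[(T,(90,0,43),zt(231,47)),(T,(-90,0,43),zt(171,490)),(S,(90,0,43),zs(55,388)),(S,(-90,0,43),zs(260,526))]
r=fit(Sh,[500,150,0])
St=[(T,(75,30,8),zt(172,98)),(T,(75,-30,8),zt(309,120)),(T,(-75,30,8),zt(115,443)),(T,(-75,-30,8),zt(250,463)),(S,(-75,30,0),zs(218,580)),(S,(75,30,0),zs(44,463))]
w=fit(St,[500,150,0])
def box(x0,x1,y0,y1,z): return [(x0,y0,z),(x1,y0,z),(x1,y1,z),(x0,y1,z)]
for d,n in((T,"top"),(S,"side")):
    im=cv2.resize(d["image"][:,:,::-1],None,fx=4,fy=4,interpolation=cv2.INTER_CUBIC);im=cv2.convertScaleAbs(im,alpha=1.5)
    def dr(q,P,col):
        p=proj(d,pose(q,P))*4+1.5
        cv2.polylines(im,[np.round(p*8).astype(int)],True,col,1,cv2.LINE_AA,3)
    dr(q,box(-165,165,-35,35,14),(0,0,255));dr(q,box(-165,60,-22,22,29.5),(255,0,0));dr(q,box(-165,60,-7.5,7.5,29.5),(0,255,0));dr(q,box(35,55,-28,28,56),(255,0,255))
    dr(r,box(-90,90,-9,9,43),(0,0,255));dr(w,box(-75,75,-30,30,8),(255,0,0))
    o=im[580:1200,760:1500] if n=="top" else im[620:1200,880:1480]
    cv2.imwrite(f"pics/ov_{n}.png",o)
E
python3 fit.py
```

```text
cam [ 468.29896477   -5.53103854 1103.75709223]
cam [  80.82357027  847.84378022 1183.71181799]
[ 631.0109 -177.008   125.666 ]
[[0.1, 0.6], [-0.3, -0.3], [0.1, 1.0], [-0.1, -0.0], [-0.2, 0.4], [-0.3, -1.7], [-0.8, 0.1], [0.2, -0.2], [-0.5, -1.1]]
[ 5.908198e+02  1.318277e+02 -9.680000e-02]
[[-0.2, 1.5], [-1.1, -0.5], [-0.9, -1.6], [1.4, -0.7]]
[ 5.901971e+02  1.303442e+02 -1.106000e-01]
[[-0.2, 0.1], [-0.0, -0.4], [-0.5, 0.4], [0.5, 0.4], [-0.1, 0.0], [-0.2, -1.1]]
```

View pics/ov_top.png

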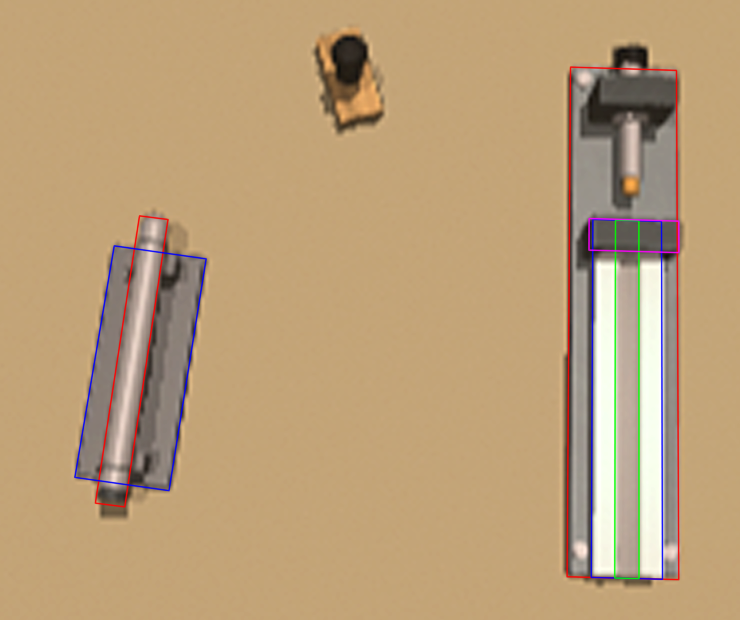

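View pics/ov_side.png

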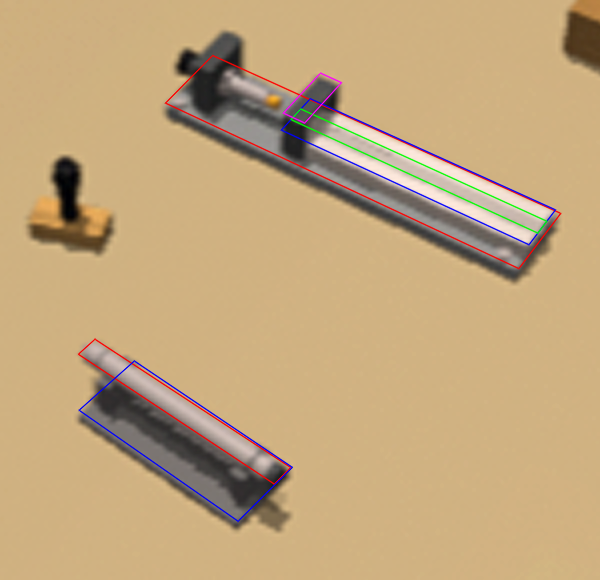

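The overlays fit well: the cradle to about 1 px, and the stand and shaft to a few mm. The dark end is toward −x, so the round end already faces +x, the same way as the stop. Next I'll locate the tip and plan the moves.

```bash
python3 - <<'E'
from h import *
from scipy.spatial.transform import Rotation as Ro
T=pickle.load(open("pics/top0.pkl","rb"));S=pickle.load(open("pics/side0.pkl","rb"))
q=np.array([631.0,-177.0,0.0023])
f=lambda x,y:((x+760-1.5)/4,(y+580-1.5)/4)
fs=lambda x,y:((x+880-1.5)/4,(y+620-1.5)/4)
for n,d,uv,z in(("tip",T,f(631,194),38),("tipS",S,fs(280,101),38),("nose",T,f(153,213),43),("tail",T,f(113,514),43),("axisA",T,f(150,245),52),("axisB",T,f(120,465),52),("noseS",S,fs(84,346),43),("tailS",S,fs(284,478),43)):
    p=ray(d,uv,z);print(n,p, "cradle",p[0]-q[0],p[1]-q[1])
from bench import arm
s=arm.read_state();print(Ro.from_quat(s["ee_rot"]).as_matrix().round(3))
E
```

```text
tip [ 706.11717916 -178.22295046   38.        ] cradle 75.11717915907388 -1.2229504553469042
tipS [ 704.88357998 -174.94074679   38.        ] cradle 73.88357997892479 2.0592532090455506
nose [683.10202287 123.40932464  43.        ] cradle 52.102022871302324 300.4093246368141
tail [495.59123138 138.13421795  43.        ] cradle -135.40876861876365 315.13421795422437
axisA [660.98340189 123.13656355  52.        ] cradle 29.983401894152507 300.13656354872546
axisB [524.85592915 134.30451898  52.        ] cradle -106.14407084538914 311.3045189804965
noseS [681.8565003  123.83766735  43.        ] cradle 50.85650030039017 300.8376673486554
tailS [498.90629609 141.71559459  43.        ] cradle -132.09370390651577 318.7155945883335
[[-0.959 -0.282 -0.001]
 [-0.282  0.959  0.002]
 [ 0.     0.002 -1.   ]]
```

Request:
drive_tool(plan=[[[0,0,0],7.3],[[0,0,0],7.3],[[0,0,0],7.4],[[-0.0213,0.048,0],0],[[-0.0213,0.048,0],0],[[-0.0213,0.048,0],0],[[-0.0213,0.048,0],0],[[-0.0213,0.048,0],0],[[-0.0213,0.048,0],0],[[-0.0213,0.048,0],0],[[-0.0213,0.048,0],0],[[-0.0213,0.048,0],0]], fingers=-1)

```text
clock: 1.6
position: [409.7, -186.8, 256.2]
ee_rot: [0.049, 0.999, 0.0, -0.0]
contact_force: [0.8, -0.7, 0.7]
gripper_width: 85.4
```

Request:
drive_tool(plan=[[[-0.0213,0.048,0],0],[[-0.0213,0.048,0],0],[[-0.0213,0.048,0.016],0],[[-0.0213,0.048,0.02],0],[[-0.0213,0.048,0.02],0],[[-0.0213,0.048,0.02],0],[[-0.0213,0.048,0.02],0],[[0,0,0],0],[[0,0,0],0]])

```text
clock: 2.72
position: [590.2, 131.0, 159.8]
ee_rot: [0.049, 0.999, -0.0, -0.001]
contact_force: [0.2, -0.4, -0.5]
gripper_width: 85.2
```

```bash
cat > look.py <<'E'
import sys
from h import *
from bench import arm
from scipy.spatial.transform import Rotation as Ro
tag=sys.argv[1];u,v=map(int,sys.argv[2:4]);u2,v2=map(int,sys.argv[4:6])
s=arm.read_state();M=Ro.from_quat(s["ee_rot"]).as_matrix()
print("clk",s["clock"],"pos",s["position"].round(2),"xang",np.degrees(np.arctan2(M[1,0],M[0,0])).round(2),"zax",M[:,2].round(4),"F",s["contact_force"].round(2),"w",s["gripper_width"])
c=np.zeros((400,800,3),np.uint8)
for k,(n,a,b) in enumerate((("top",u,v),("side",u2,v2))):
    d=arm.get_image(n);pickle.dump(d,open(f"pics/{n}_{tag}.pkl","wb"))
    im=cv2.convertScaleAbs(d["image"][:,:,::-1],alpha=1.5)
    o=im[max(0,b-40):b+40,max(0,a-40):a+40]
    o=cv2.resize(o,None,fx=5,fy=5,interpolation=cv2.INTER_CUBIC);c[:o.shape[0],400*k:400*k+o.shape[1]]=o
cv2.imwrite(f"pics/{tag}.png",c)
E
python3 look.py a 222 235 267 262
```

```text
clk 2.725 pos [590.16 131.02 159.81] xang 174.39 zax [-1.4e-03 -7.0e-04 -1.0e+00] F [ 0.23 -0.43 -0.54] w 85.17687743319144
```

View pics/a.png

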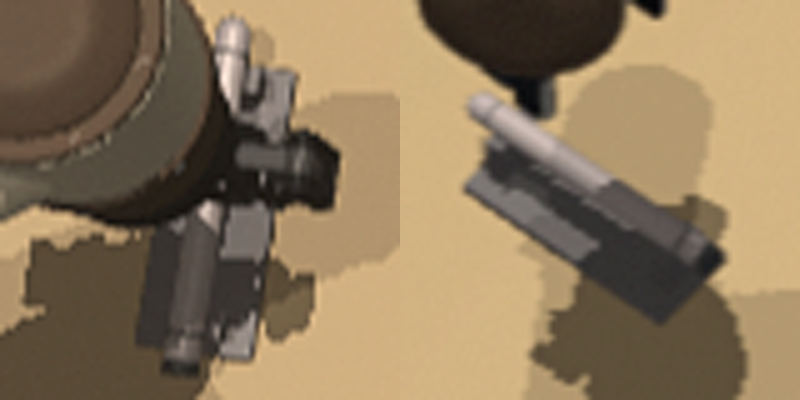

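The left (top) view shows the right-hand finger beside the middle of the shaft, so it is well placed. Descending.

Request:
drive_tool(plan=[[[0,0,0.03],0],[[0,0,0.03],0],[[0,0,0.025],0],[[0,0,0.011],0],[[0,0,0],0],[[0,0,0],0]])

```text
clock: 3.58
position: [591.5, 131.4, 65.8]
ee_rot: [0.049, 0.999, 0.001, 0.001]
contact_force: [0.3, 0.6, 1.7]
gripper_width: 85.6
```

```bash
python3 look.py b 222 235 267 262
```

```text
clk 3.575 pos [591.47 131.36  65.76] xang 174.37 zax [ 2.4e-03  9.0e-04 -1.0e+00] F [0.28 0.62 1.71] w 85.60717563194297
```

View pics/b.png

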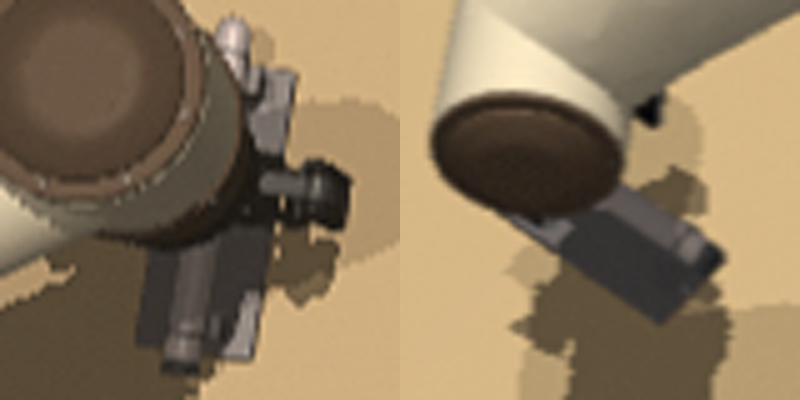

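Request:
drive_tool(plan=[[[0,0,0],0],[[0,0,0],0],[[0,0,0],0]])

```text
clock: 4.05
position: [590.7, 131.3, 64.4]
ee_rot: [0.049, 0.999, 0.0, 0.0]
contact_force: [0.1, -0.2, -0.4]
gripper_width: 85.5
```

Request:
drive_tool(plan=[[[0,0,0],0]])

```text
clock: 4.18
position: [590.7, 131.3, 64.3]
ee_rot: [0.049, 0.999, -0.0, -0.0]
contact_force: [0.5, -0.3, 0.5]
gripper_width: 85.1
```

Settled at z 64.3. Close.

Request:
drive_tool(plan=[[[0,0,0],0],[[0,0,0],0],[[0,0,0],0],[[0,0,0],0],[[0,0,0],0],[[0,0,0],0],[[0,0,0],0],[[0,0,0],0]], fingers=1)

```text
clock: 5.18
position: [590.7, 131.4, 64.5]
ee_rot: [0.049, 0.999, 0.0, 0.0]
contact_force: [-1.1, 0.5, 3.3]
gripper_width: 15.2
```

Request:
drive_tool(plan=[[[0,0,0],0],[[0,0,0],0]])

```text
clock: 5.42
position: [590.7, 131.4, 64.5]
ee_rot: [0.049, 0.999, 0.0, 0.0]
contact_force: [-1.3, 1.5, 4.9]
gripper_width: 15.2
```

```bash
python3 look.py c 222 235 267 262
```

```text
clk 5.425 pos [590.74 131.38  64.53] xang 174.38 zax [ 3.e-04  2.e-04 -1.e+00] F [-1.3   1.49  4.88] w 15.18485483146345
```

View pics/c.png

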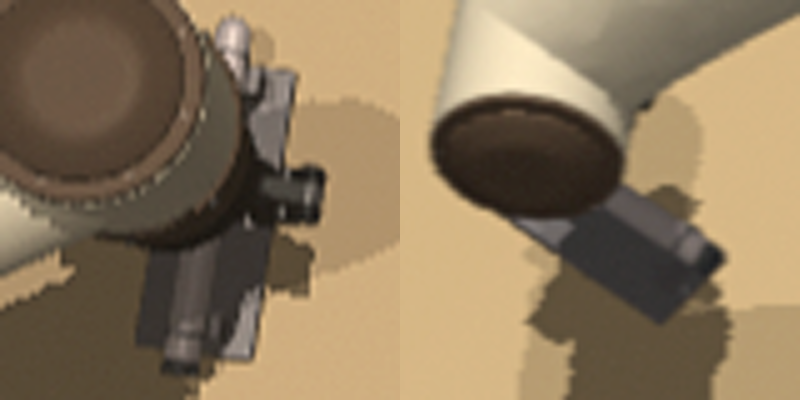

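Closing stopped at 15.2 mm, with about 4 N upward on the tool. That suggests the pads pinch the upper half of the rod. I'll open partly, go 4 mm lower and regrip.

Request:
drive_tool(plan=[[[0,0,0],0],[[0,0,0],0],[[0,0,0.002],0],[[0,0,0.002],0],[[0,0,0],0],[[0,0,0],0],[[0,0,0],0],[[0,0,0],0]], fingers=0)

```text
clock: 6.52
position: [590.7, 131.3, 60.4]
ee_rot: [0.049, 0.999, 0.0, 0.0]
contact_force: [0.4, 0.7, 0.5]
gripper_width: 42.3
```

Request:
drive_tool(plan=[[[0,0,0],0],[[0,0,0],0],[[0,0,0],0],[[0,0,0],0],[[0,0,0],0],[[0,0,0],0],[[0,0,0],0]], fingers=1)

```text
clock: 7.4
position: [590.7, 131.4, 60.6]
ee_rot: [0.049, 0.999, 0.0, 0.0]
contact_force: [-2.3, 1.2, 4.0]
gripper_width: 15.7
```

The width barely changed (15.7 mm), so the reading is pad compliance and not a wrong height. The first height was right, and I need it because the tips must stay above the shoulders. Regrip at about z 64.

Request:
drive_tool(plan=[[[0,0,0],0],[[0,0,0],0],[[0,0,-0.0015],0],[[0,0,-0.0015],0],[[0,0,0],0],[[0,0,0],0],[[0,0,0],0]], fingers=0)

```text
clock: 8.28
position: [590.6, 131.2, 63.3]
ee_rot: [0.049, 0.999, -0.0, -0.0]
contact_force: [0.4, -0.0, 0.1]
gripper_width: 42.5
```

Request:
drive_tool(plan=[[[0,0,0],0],[[0,0,0],0],[[0,0,0],0],[[0,0,0],0],[[0,0,0],0],[[0,0,0],0],[[0,0,0],0]], fingers=1)

```text
clock: 9.15
position: [590.7, 131.4, 63.5]
ee_rot: [0.049, 0.999, 0.0, 0.0]
contact_force: [-1.7, 0.5, 3.6]
gripper_width: 15.3
```

Request:
drive_tool(plan=[[[0,0,-0.01],0],[[0,0,-0.02],0],[[0,0,-0.03],0],[[0,0,-0.03],0],[[0,0,0],0],[[0,0,0],0]])

```text
clock: 9.9
position: [589.5, 130.8, 151.6]
ee_rot: [0.049, 0.999, -0.0, -0.002]
contact_force: [-1.0, 0.4, -3.8]
gripper_width: 15.3
```

```bash
python3 look.py d 222 235 267 240
```

```text
clk 9.9 pos [589.48 130.84 151.63] xang 174.33 zax [-3.1e-03 -6.0e-04 -1.0e+00] F [-0.99  0.38 -3.79] w 15.279633810464162
```

View pics/d.png

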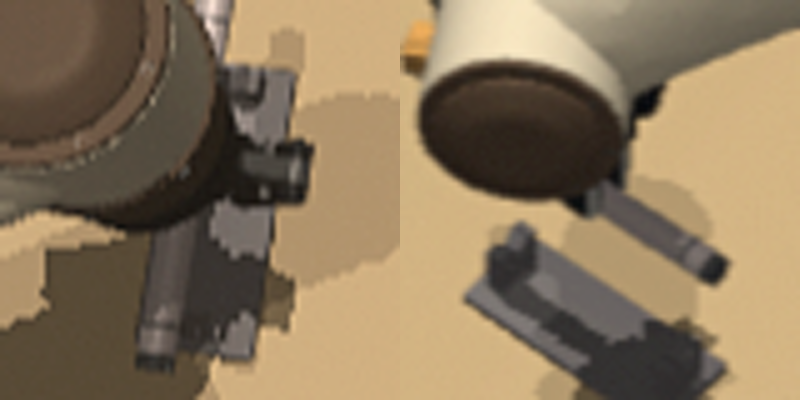

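Held level and clear of the stand. Moving over the groove.

Request:
drive_tool(plan=[[[0,0,0],-2.9],[[0,0,0],-2.9],[[0.0058,-0.04,0],0],[[0.0058,-0.045,0],0],[[0.0058,-0.05,0],0],[[0.0058,-0.05,0],0],[[0.0058,-0.05,0],0],[[0.0058,-0.045,0],0],[[0.0056,-0.0286,0],0],[[0,0,0],0],[[0,0,0],0],[[0,0,0],0]])

```text
clock: 11.5
position: [551.3, -176.5, 152.9]
ee_rot: [-0.002, 1.0, 0.0, -0.0]
contact_force: [-0.5, 0.7, -2.6]
gripper_width: 15.7
```

```bash
python3 look.py e 346 225 310 195; python3 - <<'E'
from h import *
T=pickle.load(open("pics/top0.pkl","rb"))
C=[((-165,35,14),zc(476,554)),((165,35,14),zc(481,48)),((-165,-35,14),zc(588,555)),((-165,22,29.5),zc(501,557)),((-165,-22,29.5),zc(573,557))]
r=least_squares(lambda q:np.concatenate([proj(T,pose(q,P))[0]-uv for P,uv in C]),[630,-177,0]);print(r.x)
E
```

```text
clk 11.5 pos [ 551.31 -176.54  152.92] xang -179.75 zax [-6.e-04  1.e-04 -1.e+00] F [-0.45  0.74 -2.62] w 15.713998551459097
[ 6.31867077e+02 -1.77229323e+02  1.82945998e-03]
```

View pics/e.png

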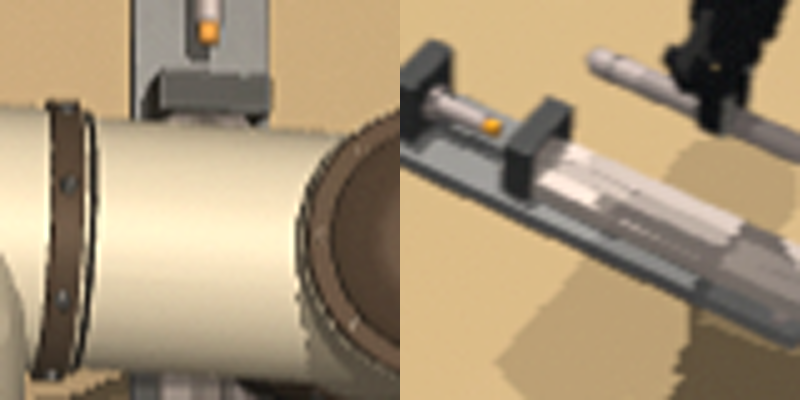

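Request:
drive_tool(plan=[[[0,-0.0005,0.02],0],[[0,0,0.03],0],[[0,0,0.025],0],[[0,0,0.012],0],[[0,0,0.005],0],[[0,0,0],0],[[0,0,0],0],[[0,0,0],0],[[0,0,0],0]])

```text
clock: 12.72
position: [551.4, -178.0, 61.8]
ee_rot: [-0.001, 1.0, -0.0, 0.0]
contact_force: [-0.3, -0.3, -3.4]
gripper_width: 15.4
```

```bash
python3 look.py f 346 250 320 195
```

```text
clk 12.725 pos [ 551.37 -177.99   61.76] xang -179.83 zax [ 8.e-04 -0.e+00 -1.e+00] F [-0.29 -0.3  -3.39] w 15.43540949943734
```

View pics/f.png

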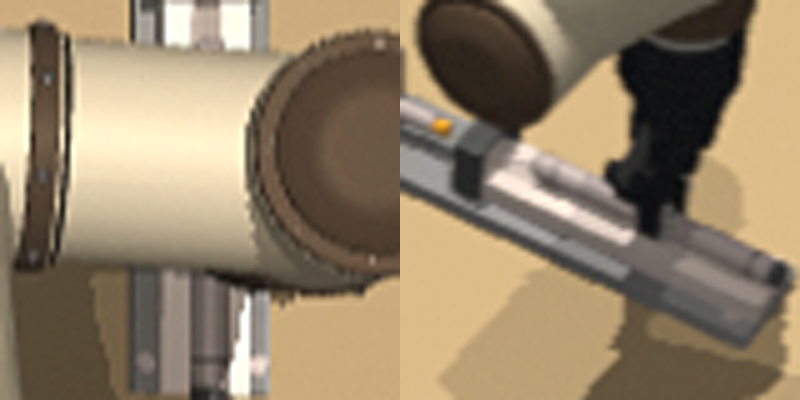

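```bash
cat > ov.py <<'E'
import sys
from h import *
tag=sys.argv[1];u,v=map(int,sys.argv[2:4]);sx,sy,sz=map(float,sys.argv[4:7])
d=pickle.load(open(f"pics/top_{tag}.pkl","rb"));f=10
im=cv2.convertScaleAbs(d["image"][:,:,::-1],alpha=1.7)[v-25:v+25,u-35:u+35]
im=cv2.resize(im,None,fx=f,fy=f,interpolation=cv2.INTER_CUBIC)
def dr(q,P,c):
    p=(proj(d,pose(q,P))-[u-35,v-25]+.5)*f-.5
    cv2.polylines(im,[np.round(p*8).astype(int)],True,c,1,cv2.LINE_AA,3)
def box(x0,x1,y,z):return [(x0,-y,z),(x1,-y,z),(x1,y,z),(x0,y,z)]
q=[631.5,-177.2,.002]
dr(q,box(-165,60,22,29.5),(255,0,0));dr(q,box(-165,60,7.5,29.5),(0,255,0));dr(q,box(-165,165,35,14),(0,0,255))
dr([sx,sy,.002],box(-90,90,9,sz),(255,0,255))
cv2.imwrite(f"pics/ov_{tag}.png",im)
E
python3 ov.py f 346 275 551 -177.9 41
```

```text
(no output)
```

View pics/ov_f.png

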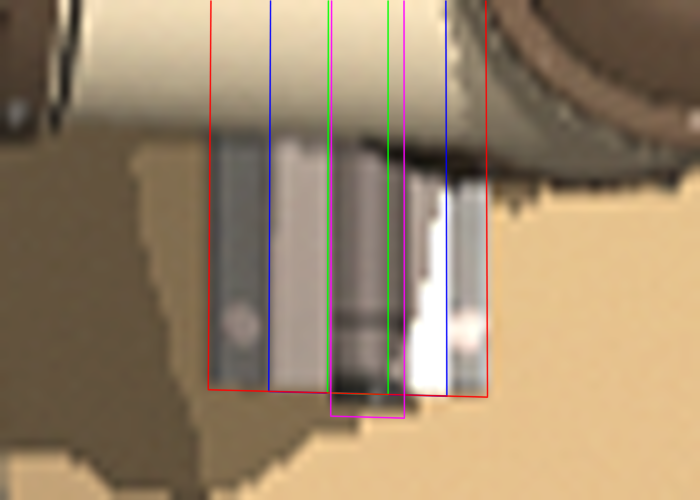

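Magenta (predicted shaft) matches the image to about 0.5 mm and lies nearly over the groove. I'll shift +0.5 mm and lower slowly.

Request:
drive_tool(plan=[[[0,0.0005,0.002],0],[[0,0,0.002],0],[[0,0,0.0015],0],[[0,0,0],0],[[0,0,0],0],[[0,0,0],0]])

```text
clock: 13.58
position: [551.3, -177.6, 55.9]
ee_rot: [-0.002, 1.0, -0.0, 0.0]
contact_force: [-0.6, -1.9, -1.9]
gripper_width: 15.6
```

Request:
drive_tool(plan=[[[0,0,0.0005],0],[[0,0,0],0],[[0,0,0],0]])

```text
clock: 13.95
position: [551.4, -177.6, 55.7]
ee_rot: [-0.002, 1.0, -0.0, 0.0]
contact_force: [-0.9, -1.8, 1.1]
gripper_width: 15.2
```

Contact: vertical force went from −3.4 to +1.1 N at the expected height. Release to a part opening.

Request:
drive_tool(plan=[[[0,0,0],0],[[0,0,0],0],[[0,0,0],0],[[0,0,0],0],[[0,0,0],0],[[0,0,0],0]], fingers=-0.1)

```text
clock: 14.7
position: [551.2, -177.4, 55.3]
ee_rot: [-0.001, 1.0, 0.0, 0.0]
contact_force: [-0.2, 0.3, -1.0]
gripper_width: 46.9
```

Request:
drive_tool(plan=[[[0,0,-0.01],0],[[0,0,-0.025],0],[[0,0,-0.025],0],[[0.04,0,0],0],[[0.04,0,0],0],[[0.04,0,0],0],[[0,0,0],0],[[0,0,0],0],[[0,0,0],0]], fingers=1)

```text
clock: 15.82
position: [432.5, -177.8, 115.7]
ee_rot: [-0.002, 1.0, -0.0, 0.001]
contact_force: [0.6, 0.6, 1.2]
gripper_width: 0.2
```

```bash
python3 look.py g 346 235 320 195;python3 ov.py g 346 265 554 -177.4 35
```

```text
clk 15.825 pos [ 432.47 -177.84  115.65] xang -179.81 zax [ 1.3e-03 -2.0e-04 -1.0e+00] F [0.58 0.63 1.24] w 0.22602610497759626
```

View pics/g.png

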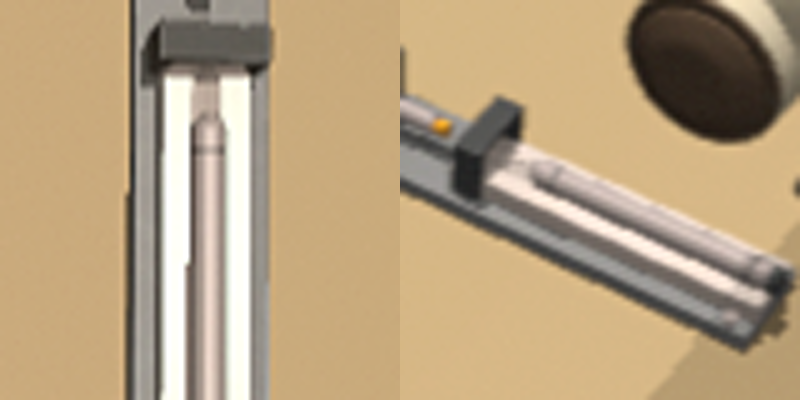

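View pics/ov_g.png

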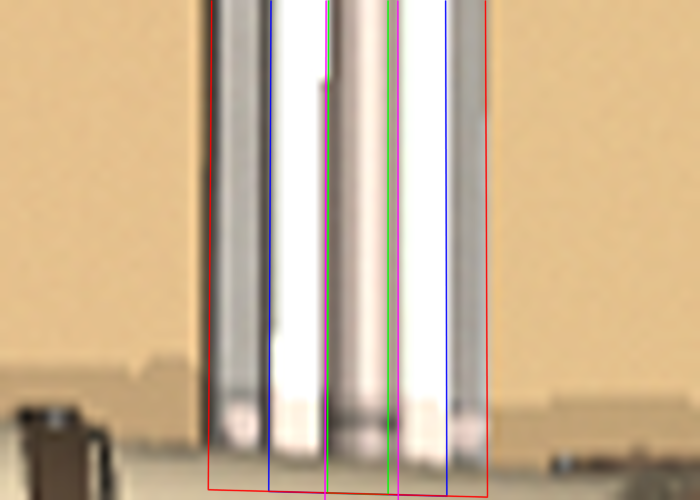

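The top view shows the shaft lying straight in the groove, centred between the lips, with the nose at zoom (208,113), short of the bridge. Now the nose and tail positions.

```bash
python3 - <<'E'
from h import *
d=pickle.load(open("pics/top_g.pkl","rb"))
for uv in((208/5+306,113/5+195),(208/5+306,40.5/5+195)):
    p=ray(d,(uv[0]-.4,uv[1]-.4),34.7);print(p,p[0]-631.5)
a=cv2.imread("pics/g.png");s=pickle.load(open("pics/side_g.pkl","rb"))
p=ray(s,((775-400)/5+280-.4,278/5+155-.4),34.7);print("tailS",p)
p=ray(s,((540-400)/5+280-.4,172/5+155-.4),34.7);print("noseS",p)
E
```

```text
[ 644.64875695 -178.4764561    34.7       ] 13.14875694752368
[ 681.95654445 -178.37671052   34.7       ] 50.45654445491209
tailS [ 467.67231203 -175.98334551   34.7       ]
noseS [ 636.12947795 -174.47494599   34.7       ]
```

Request:
drive_tool(plan=[[[0,0.0002,0.025],0],[[0,0,0.025],0],[[0,0,0.008],0],[[0,0,0],0],[[0,0,0],0],[[0,0,0],0],[[0,0,0],0],[[0,0,0],0]])

```text
clock: 16.92
position: [431.3, -177.6, 57.6]
ee_rot: [-0.002, 1.0, -0.0, 0.0]
contact_force: [0.1, -0.7, 0.3]
gripper_width: 0.4
```

```bash
python3 look.py i 346 275 350 210
```

```text
clk 16.925 pos [ 431.3  -177.61   57.58] xang -179.83 zax [ 5.e-04 -0.e+00 -1.e+00] F [ 0.13 -0.67  0.29] w 0.39894892868731946
```

View pics/i.png

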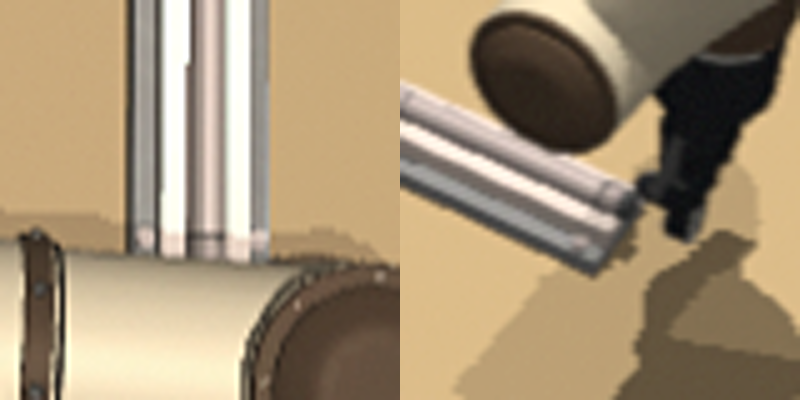

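Request:
drive_tool(plan=[[[-0.006,0,0.0004],0],[[-0.006,0,0],0],[[-0.003,0,0],0],[[-0.001,0,0],0],[[-0.001,0,0],0],[[-0.001,0,0],0],[[0,0,0],0],[[0,0,0],0]])

```text
clock: 18.02
position: [449.1, -177.6, 56.9]
ee_rot: [-0.002, 1.0, 0.0, -0.0]
contact_force: [1.3, -0.2, -0.2]
gripper_width: -0.2
```

Request:
drive_tool(plan=[[[-0.001,0,0],0],[[-0.001,0,0],0],[[-0.001,0,0],0],[[-0.001,0,0],0],[[-0.001,0,0],0],[[-0.001,0,0],0]])

```text
clock: 18.77
position: [454.6, -177.5, 56.8]
ee_rot: [-0.001, 1.0, 0.0, -0.001]
contact_force: [-1.6, -0.1, 1.3]
gripper_width: 0.0
```

```bash
python3 look.py j 346 235 350 210
```

```text
clk 18.775 pos [ 454.61 -177.53   56.8 ] xang -179.84 zax [-1.6e-03  1.0e-04 -1.0e+00] F [-1.56 -0.15  1.34] w 0.001623915042139426
```

View pics/j.png

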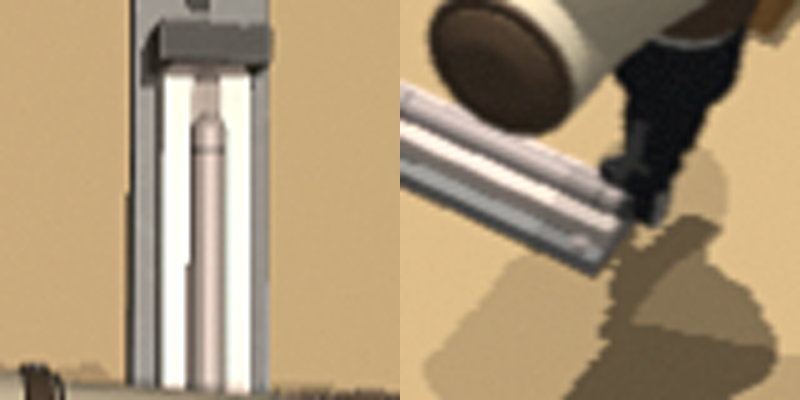

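Fx is −1.6 N at x 454.6, so contact with the tail is plausible. The nose is unchanged at row 113. Sliding onward, and checking force and picture.

Request:
drive_tool(plan=[[[-0.001,0,0],0],[[-0.0015,0,0],0],[[-0.002,0,0],0],[[-0.002,0,0],0],[[-0.002,0,0],0],[[-0.002,0,0],0],[[-0.002,0,0],0],[[-0.002,0,0],0],[[-0.002,0,0],0],[[-0.002,0,0],0],[[-0.0015,0,0],0],[[0,0,0],0]])

```text
clock: 20.38
position: [475.6, -177.5, 57.0]
ee_rot: [-0.002, 1.0, -0.0, 0.0]
contact_force: [-0.5, 0.4, -1.1]
gripper_width: -0.2
```

```bash
python3 look.py k 346 220 320 195
```

```text
clk 20.375 pos [ 475.56 -177.5    56.98] xang -179.82 zax [ 6.e-04 -1.e-04 -1.e+00] F [-0.54  0.44 -1.14] w -0.21139490080056758
```

View pics/k.png

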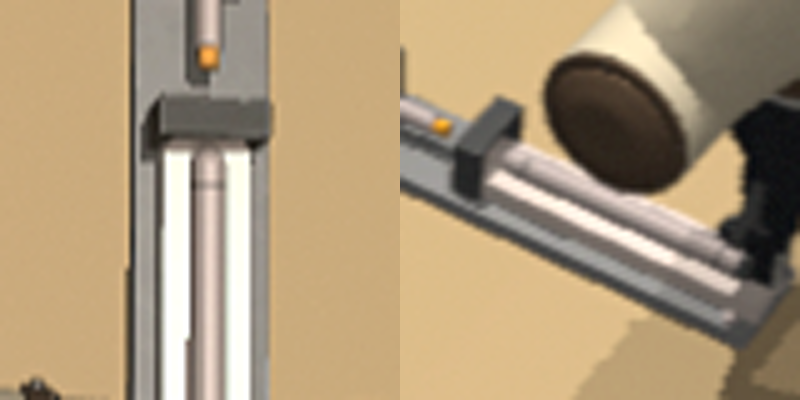

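The shaft slides: the ring moved 38 zoom px, about 19.5 mm, and the nose is now just at the bridge. Continuing to just short of the earliest possible contact.

Request:
drive_tool(plan=[[[-0.002,0,0],0],[[-0.003,0,0],0],[[-0.003,0,0],0],[[-0.003,0,0],0],[[-0.003,0,0],0],[[-0.003,0,0],0],[[-0.003,0,0],0],[[-0.003,0,0],0],[[-0.003,0,0],0],[[-0.002,0,0],0],[[-0.001,0,0],0],[[-0.001,0,0],0]])

```text
clock: 21.98
position: [505.2, -177.4, 56.9]
ee_rot: [-0.001, 1.0, 0.0, -0.0]
contact_force: [-1.5, -0.3, 0.8]
gripper_width: -0.2
```

Request:
drive_tool(plan=[[[-0.0005,0,0],0],[[-0.0005,0,0],0],[[-0.0005,0,0],0],[[-0.0005,0,0],0]])

```text
clock: 22.48
position: [507.2, -177.4, 56.9]
ee_rot: [-0.002, 1.0, -0.0, -0.0]
contact_force: [-2.5, -0.5, 0.1]
gripper_width: 0.1
```

```bash
python3 look.py l 346 210 310 185
```

```text
clk 22.475 pos [ 507.22 -177.39   56.89] xang -179.82 zax [-0. -0. -1.] F [-2.53 -0.53  0.15] w 0.096595179889769
```

View pics/l.png

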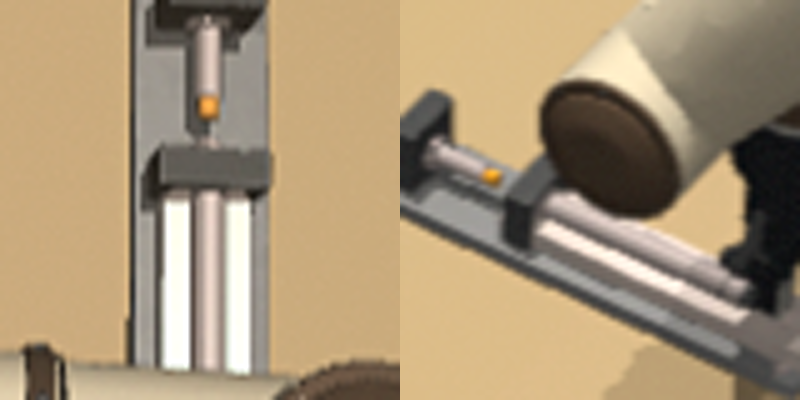

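The nose emerges past the bridge at zoom row ~136, with the brass tip at ~119, a gap of about 9 mm. Contact should come at TCP x ≈ 516 and solid at ≈ 519.

Request:
drive_tool(plan=[[[-0.001,0,0],0],[[-0.001,0,0],0],[[-0.001,0,0],0],[[-0.001,0,0],0]])

```text
clock: 23.08
position: [511.3, -177.4, 56.9]
ee_rot: [-0.001, 1.0, 0.0, -0.0]
contact_force: [-1.7, -0.1, 0.9]
gripper_width: 0.3
```

Request:
drive_tool(plan=[[[-0.0005,0,0],0],[[-0.0005,0,0],0],[[-0.0005,0,0],0],[[-0.0005,0,0],0]])

```text
clock: 23.58
position: [513.2, -177.4, 56.9]
ee_rot: [-0.002, 1.0, 0.0, -0.0]
contact_force: [-2.1, -0.0, 1.4]
gripper_width: -0.0
```

Request:
drive_tool(plan=[[[-0.0005,0,0],0],[[-0.0005,0,0],0]])

```text
clock: 23.82
position: [514.2, -177.3, 56.9]
ee_rot: [-0.002, 1.0, 0.0, -0.0]
contact_force: [-1.5, -0.7, -0.0]
gripper_width: -0.2
```

Request:
drive_tool(plan=[[[-0.0005,0,0],0],[[-0.0005,0,0],0]])

```text
clock: 24.08
position: [515.2, -177.4, 56.9]
ee_rot: [-0.002, 1.0, 0.0, 0.0]
contact_force: [-2.9, 0.2, -0.2]
gripper_width: 0.0
```

```bash
python3 look.py m 346 200 310 185
```

```text
clk 24.075 pos [ 515.23 -177.35   56.91] xang -179.82 zax [ 0.  0. -1.] F [-2.9   0.23 -0.21] w 0.017467316831509917
```

View pics/m.png

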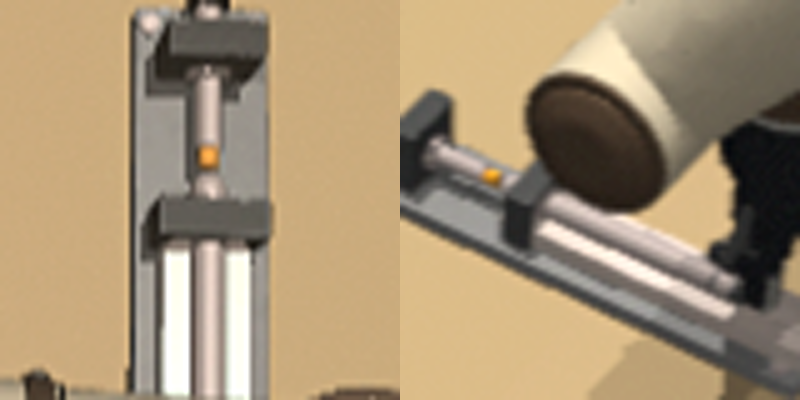

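The nose (row ~172) is just at the brass tip (row ~167). From here I take small steps.

Request:
drive_tool(plan=[[[-0.0004,0,0],0],[[-0.0004,0,0],0]])

```text
clock: 24.42
position: [516.0, -177.4, 56.9]
ee_rot: [-0.002, 1.0, -0.0, -0.0]
contact_force: [-1.9, -0.1, 0.5]
gripper_width: -0.0
```

Request:
drive_tool(plan=[[[-0.0004,0,0],0],[[-0.0004,0,0],0]])

```text
clock: 24.68
position: [516.8, -177.4, 56.9]
ee_rot: [-0.002, 1.0, 0.0, -0.0]
contact_force: [-1.7, -0.8, 0.3]
gripper_width: -0.3
```

Request:
drive_tool(plan=[[[-0.0003,0,0],0],[[-0.0003,0,0],0]])

```text
clock: 24.92
position: [517.4, -177.3, 56.9]
ee_rot: [-0.002, 1.0, 0.0, -0.0]
contact_force: [-1.8, 0.6, -0.5]
gripper_width: -0.0
```

Request:
drive_tool(plan=[[[-0.0003,0,0],0],[[-0.0003,0,0],0]])

```text
clock: 25.18
position: [518.0, -177.4, 56.9]
ee_rot: [-0.002, 1.0, -0.0, -0.0]
contact_force: [-2.3, -0.9, 0.5]
gripper_width: 0.0
```

Request:
drive_tool(plan=[[[-0.0003,0,0],0],[[-0.0002,0,0],0]])

```text
clock: 25.42
position: [518.4, -177.4, 56.9]
ee_rot: [-0.002, 1.0, -0.0, -0.0]
contact_force: [-1.3, 0.5, 0.6]
gripper_width: 0.0
```

Request:
drive_tool(plan=[[[-0.0003,0,0],0],[[-0.0002,0,0],0]])

```text
clock: 25.68
position: [519.0, -177.3, 56.9]
ee_rot: [-0.002, 1.0, 0.0, -0.0]
contact_force: [-2.1, -0.7, 0.4]
gripper_width: 0.3
```

```bash
python3 look.py n 346 200 310 185
```

```text
clk 25.675 pos [ 519.   -177.34   56.9 ] xang -179.82 zax [-0.  0. -1.] F [-2.1  -0.68  0.36] w 0.2599620582404454
```

View pics/n.png

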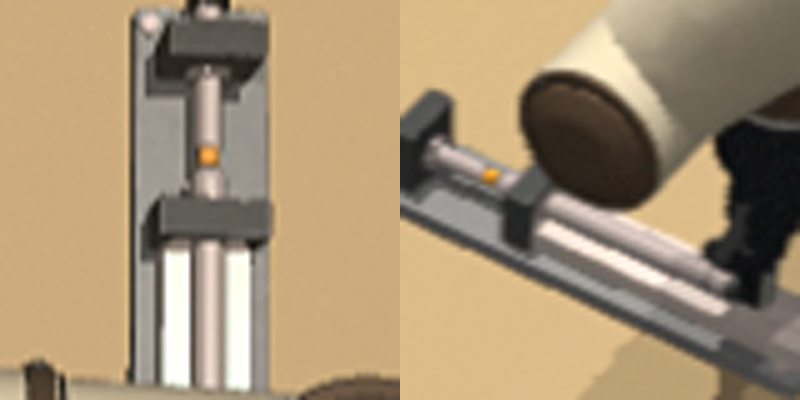

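The brass tip now shows slightly shorter, so it is being pressed in. Continuing in 0.3 mm steps.

Request:
drive_tool(plan=[[[-0.0003,0,0],0],[[0,0,0],0]])

```text
clock: 26.02
position: [519.3, -177.3, 56.9]
ee_rot: [-0.002, 1.0, 0.0, 0.0]
contact_force: [-2.5, -1.3, 0.9]
gripper_width: -0.0
```

Request:
drive_tool(plan=[[[-0.0003,0,0],0],[[0,0,0],0]])

```text
clock: 26.28
position: [519.6, -177.3, 56.9]
ee_rot: [-0.002, 1.0, 0.0, 0.0]
contact_force: [-2.1, -1.5, 0.6]
gripper_width: -0.0
```

Request:
drive_tool(plan=[[[-0.0003,0,0],0],[[0,0,0],0]])

```text
clock: 26.52
position: [520.0, -177.3, 56.9]
ee_rot: [-0.002, 1.0, -0.0, 0.0]
contact_force: [-1.8, 0.4, 1.5]
gripper_width: 0.1
```

Request:
drive_tool(plan=[[[-0.0003,0,0],0],[[0,0,0],0]])

```text
clock: 26.78
position: [520.2, -177.3, 56.9]
ee_rot: [-0.002, 1.0, 0.0, 0.0]
contact_force: [-1.5, -0.7, 0.7]
gripper_width: 0.2
```

Request:
drive_tool(plan=[[[-0.0003,0,0],0],[[0,0,0],0]])

```text
clock: 27.02
position: [520.6, -177.3, 56.9]
ee_rot: [-0.002, 1.0, -0.0, 0.0]
contact_force: [-2.7, -0.2, 1.0]
gripper_width: 0.0
```

Request:
drive_tool(plan=[[[-0.0003,0,0],0],[[0,0,0],0]])

```text
clock: 27.28
position: [520.9, -177.3, 56.9]
ee_rot: [-0.002, 1.0, -0.0, 0.0]
contact_force: [-2.1, -0.2, 1.1]
gripper_width: 0.0
```

Request:
drive_tool(plan=[[[-0.0003,0,0],0],[[0,0,0],0]])

```text
clock: 27.52
position: [521.0, -177.4, 56.9]
ee_rot: [-0.002, 1.0, 0.0, -0.0]
contact_force: [-2.6, 0.2, 1.4]
gripper_width: 0.0
```

Request:
drive_tool(plan=[[[-0.0002,0,0],0],[[0,0,0],0]])

```text
clock: 27.78
position: [521.1, -177.3, 56.9]
ee_rot: [-0.002, 1.0, 0.0, -0.0]
contact_force: [-2.6, -0.0, 0.9]
gripper_width: -0.1
```

Request:
drive_tool(plan=[[[-0.0002,0,0],0],[[0,0,0],0]])

```text
clock: 28.02
position: [521.2, -177.3, 56.9]
ee_rot: [-0.001, 1.0, 0.0, -0.0]
contact_force: [-3.6, 1.3, 1.5]
gripper_width: 0.1
```

Measured motion now lags the command, so the tip is solid. I'll build up the push to a total of about −9 N, against a drag baseline of about −2.

Request:
drive_tool(plan=[[[-0.0003,0,0],0],[[0,0,0],0]])

```text
clock: 28.28
position: [521.3, -177.3, 56.8]
ee_rot: [-0.001, 1.0, 0.0, -0.001]
contact_force: [-6.0, 0.2, 3.1]
gripper_width: 0.0
```

Request:
drive_tool(plan=[[[-0.0003,0,0],0],[[0,0,0],0]])

```text
clock: 28.52
position: [521.5, -177.3, 56.9]
ee_rot: [-0.001, 1.0, 0.0, -0.001]
contact_force: [-6.1, 0.2, 3.6]
gripper_width: -0.0
```

Request:
drive_tool(plan=[[[-0.0003,0,0],0],[[0,0,0],0]])

```text
clock: 28.78
position: [521.5, -177.3, 56.8]
ee_rot: [-0.001, 1.0, 0.0, -0.001]
contact_force: [-5.7, -0.7, 3.3]
gripper_width: 0.4
```

Request:
drive_tool(plan=[[[-0.0003,0,-0.0002],0],[[0,0,0],0]])

```text
clock: 29.02
position: [521.6, -177.3, 56.9]
ee_rot: [-0.001, 1.0, 0.0, -0.001]
contact_force: [-5.0, -0.4, 3.0]
gripper_width: 0.1
```

Request:
drive_tool(plan=[[[-0.0003,0,-0.0001],0],[[0,0,0],0]])

```text
clock: 29.28
position: [521.6, -177.3, 56.9]
ee_rot: [-0.001, 1.0, 0.0, -0.002]
contact_force: [-6.2, 0.9, 2.8]
gripper_width: 0.2
```

Request:
drive_tool(plan=[[[-0.0003,0,-0.0001],0],[[0,0,0],0]])

```text
clock: 29.52
position: [521.7, -177.3, 56.9]
ee_rot: [-0.001, 1.0, 0.0, -0.002]
contact_force: [-5.8, 0.0, 3.6]
gripper_width: -0.1
```

Request:
drive_tool(plan=[[[-0.0003,0,-0.0001],0],[[0,0,0],0]])

```text
clock: 29.78
position: [521.8, -177.3, 56.9]
ee_rot: [-0.001, 1.0, 0.0, -0.002]
contact_force: [-7.1, -0.7, 3.1]
gripper_width: 0.1
```

Request:
drive_tool(plan=[[[0,0,0],0]])

```text
clock: 29.9
position: [521.8, -177.3, 56.9]
ee_rot: [-0.001, 1.0, 0.0, -0.002]
contact_force: [-6.2, -0.0, 3.9]
gripper_width: 0.0
```

Request:
drive_tool(plan=[[[-0.0003,0,0],0],[[-0.0003,0,0],0],[[0,0,0],0]])

```text
clock: 30.28
position: [521.9, -177.3, 56.9]
ee_rot: [-0.001, 1.0, 0.0, -0.003]
contact_force: [-7.3, -0.4, 3.7]
gripper_width: 0.2
```

Request:
drive_tool(plan=[[[-0.0003,0,0],0],[[0,0,0],0]])

```text
clock: 30.52
position: [522.0, -177.3, 56.9]
ee_rot: [-0.001, 1.0, 0.0, -0.003]
contact_force: [-7.7, 0.2, 4.1]
gripper_width: -0.3
```

Request:
drive_tool(plan=[[[-0.0003,0,0],0],[[0,0,0],0]])

```text
clock: 30.78
position: [522.0, -177.3, 56.9]
ee_rot: [-0.001, 1.0, 0.0, -0.003]
contact_force: [-9.3, -0.1, 5.0]
gripper_width: -0.1
```

Request:
drive_tool(plan=[[[-0.0003,0,0],0],[[-0.0003,0,0],0],[[0,0,0],0]])

```text
clock: 31.15
position: [522.1, -177.3, 56.9]
ee_rot: [-0.001, 1.0, 0.0, -0.004]
contact_force: [-8.2, 0.5, 5.2]
gripper_width: 0.1
```

Request:
drive_tool(plan=[[[0,0,0],0]])

```text
clock: 31.28
position: [522.1, -177.3, 56.8]
ee_rot: [-0.001, 1.0, 0.0, -0.004]
contact_force: [-8.9, -1.5, 5.7]
gripper_width: 0.1
```

Request:
drive_tool(plan=[[[0,0,0],0]])

```text
clock: 31.4
position: [522.1, -177.3, 56.9]
ee_rot: [-0.001, 1.0, 0.0, -0.004]
contact_force: [-9.8, -0.2, 5.6]
gripper_width: 0.4
```

Fz of about 5 N means I'm bearing down, which adds drag. I'll raise the tool slightly to relieve that and keep the push.

Request:
drive_tool(plan=[[[0,0,-0.0003],0],[[0,0,0],0]])

```text
clock: 31.65
position: [522.1, -177.3, 56.9]
ee_rot: [-0.001, 1.0, 0.0, -0.004]
contact_force: [-8.6, 0.1, 4.4]
gripper_width: 0.3
```

Request:
drive_tool(plan=[[[0,0,-0.0002],0],[[0,0,0],0]])

```text
clock: 31.9
position: [522.2, -177.3, 56.9]
ee_rot: [-0.001, 1.0, 0.0, -0.004]
contact_force: [-8.3, -0.7, 3.1]
gripper_width: -0.2
```

Request:
drive_tool(plan=[[[0,0,-0.0003],0],[[0,0,0],0]])

```text
clock: 32.15
position: [522.2, -177.3, 57.0]
ee_rot: [-0.001, 1.0, 0.0, -0.004]
contact_force: [-7.7, -0.5, 0.6]
gripper_width: -0.1
```

Request:
drive_tool(plan=[[[-0.0003,0,-0.0002],0],[[0,0,0],0]])

```text
clock: 32.4
position: [522.3, -177.3, 57.0]
ee_rot: [-0.001, 1.0, 0.0, -0.004]
contact_force: [-9.0, -1.1, 0.0]
gripper_width: -0.3
```

Request:
drive_tool(plan=[[[-0.0003,0,0],0],[[0,0,0],0]])

```text
clock: 32.65
position: [522.4, -177.3, 57.0]
ee_rot: [-0.001, 1.0, 0.0, -0.004]
contact_force: [-8.0, -0.8, 0.1]
gripper_width: 0.1
```

Request:
drive_tool(plan=[[[0,0,0],0],[[0,0,0],0]])

```text
clock: 32.9
position: [522.4, -177.3, 57.0]
ee_rot: [-0.001, 1.0, 0.0, -0.004]
contact_force: [-8.2, -1.2, 1.1]
gripper_width: 0.1
```

Request:
drive_tool(plan=[[[-0.0003,0,0],0],[[-0.0002,0,0],0],[[0,0,0],0]])

```text
clock: 33.28
position: [522.4, -177.3, 57.0]
ee_rot: [-0.001, 1.0, 0.001, -0.005]
contact_force: [-9.8, -0.8, 2.7]
gripper_width: -0.3
```

Request:
drive_tool(plan=[[[0,0,0],0],[[0,0,0],0],[[0,0,0],0]])

```text
clock: 33.65
position: [522.4, -177.3, 57.0]
ee_rot: [-0.001, 1.0, 0.001, -0.005]
contact_force: [-8.5, -0.3, 1.8]
gripper_width: 0.1
```

```bash
python3 look.py o 346 200 310 185
```

```text
clk 33.65 pos [ 522.4  -177.3    56.97] xang -179.91 zax [-0.0094  0.001  -1.    ] F [-8.53 -0.31  1.82] w 0.10264131543278783
```

View pics/o.png

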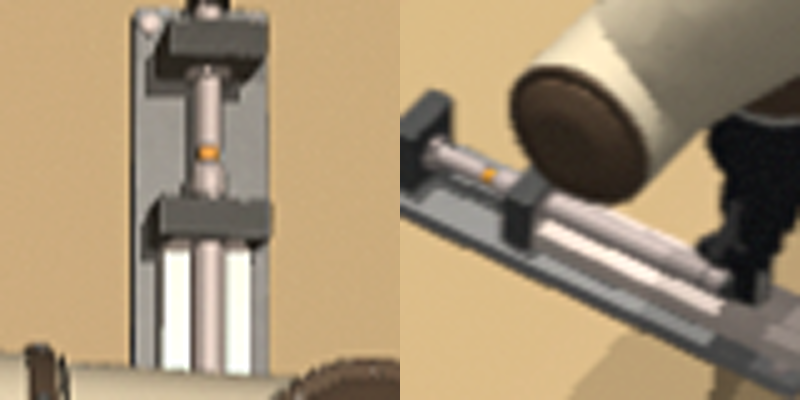

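The top view shows the brass collar shortened to about half (rows 147–160) and the nose directly against it. The push of about 8–9 N total was held for over 1 s. Backing straight off.

Request:
drive_tool(plan=[[[0.0005,0,0],0],[[0.0005,0,0],0],[[0.0005,0,0],0],[[0.0005,0,0],0],[[0.001,0,0],0],[[0.001,0,0],0],[[0.002,0,0],0],[[0.004,0,0],0],[[0.01,0,0],0],[[0.015,0,0],0],[[0,0,-0.02],0],[[0,0,-0.03],0]])

```text
clock: 35.25
position: [490.0, -177.4, 108.4]
ee_rot: [-0.001, 1.0, 0.0, -0.001]
contact_force: [0.2, -0.5, 0.2]
gripper_width: 0.0
```

Request:
drive_tool(plan=[[[0.03,0,-0.03],0],[[0.03,0,-0.02],0],[[0,0,0],0],[[0,0,0],0],[[0,0,0],0],[[0,0,0],0]])

```text
clock: 36.0
position: [431.7, -177.6, 157.7]
ee_rot: [-0.002, 1.0, 0.0, -0.001]
contact_force: [0.1, -0.4, -1.2]
gripper_width: 0.1
```

```bash
python3 look.py p 346 200 310 185; python3 ov.py p 346 250 613.5 -177.3 35
```

```text
clk 36.0 pos [ 431.74 -177.56  157.7 ] xang -179.82 zax [-0.0013  0.     -1.    ] F [ 0.12 -0.36 -1.16] w 0.05066346771327124
```

View pics/p.png

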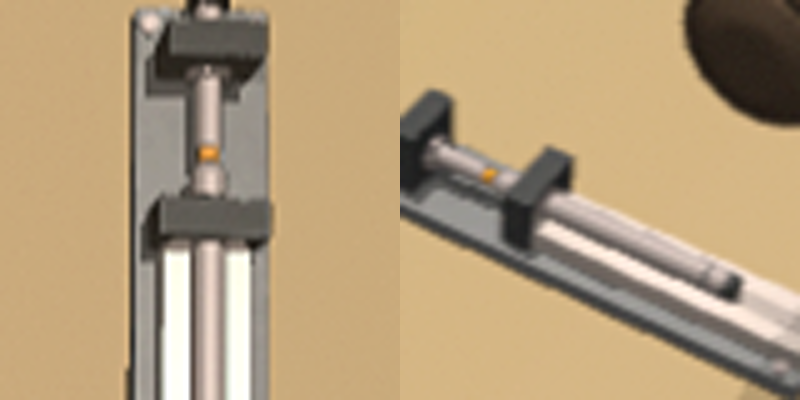

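View pics/ov_p.png

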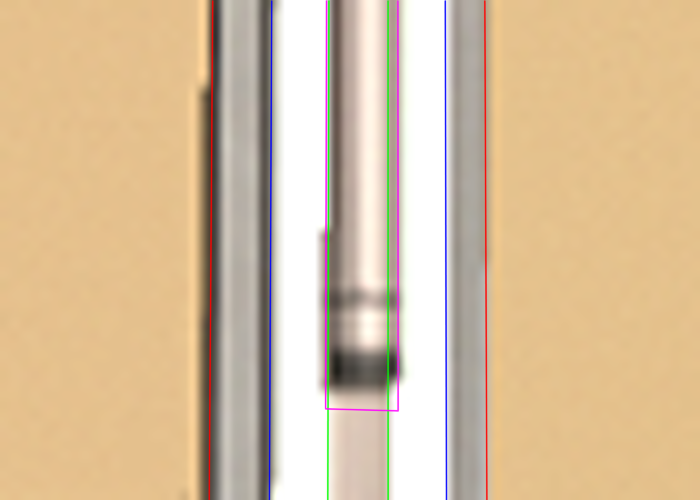

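The shaft lies straight in the groove, the nose is still on the compressed brass tip (rows 147–160, as while pushing), and the arm is clear. Handing in.

```bash
python3 -c "
from bench import arm
print(arm.job_done())"
```

```text
the job is handed in; nothing more can be done
None
```

The shaft is in the V-groove with its round end against the pressed-in spring tip. I handed the job in at about 36 s; the hand-in reports no verdict.

- **Pick and place:** I lifted the shaft from the stand and laid it in the open part of the groove with its nose at about cradle x = +13 mm, round end towards the stop. The gripper read about 15 mm on the 18 mm rod. I regripped twice to check, and took the low reading for give in the pads.
- **Slide and push:** I slid the shaft under the bridge with the closed fingertips on the flat end. The tip went solid at TCP x ≈ 521 mm. I then pushed with about 8–10 N total for over 1 s. Taking off about 2 N of drag leaves roughly 6–7 N on the stop. That is an estimate, since force readings scatter by about 1 N. Part of the push also bore down on the shaft, by up to 5.7 N, until I raised the tool slightly.
- **Last checks:** After I backed the arm off, the top view showed the shaft centred in the groove to within about 1 mm. The brass tip looked as compressed as during the push. I never moved the arm near the stamp, bottle or carton, but I took no last picture of them. The two cameras disagreed by 2–3 mm in y, within what the calibration allows.

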